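Stack a die set and hold the sprung centring pointer at its mark

ROBOT

A 6-joint arm with a two-finger parallel gripper is mounted at the origin on the work surface. World frame = base frame: x ahead of the robot, y to its left, z up, the work surface at z = 0. Lengths are in m, angles in degrees, forces in N, time in s.
With the tool pointing down it reaches from about 0.35 to 0.875 m from the base axis. Payload 4.2 kg.
Tool frame: the origin (TCP) lies midway between the tips of the shut fingers; the grasp point (between the pads) lies 19 mm behind it; z points along the fingers, y is the line along which they close (so a half turn about z gives the same grasp; the last joint's range is limited). The gripper opens to 87 mm and grips with 3 to 60 N. Pads are 19 mm wide; open, the fingers measure 117 mm over their backs; the gripper's body (75 mm by 190 mm) begins 51 mm behind the grasp point.
Start: joints at [81.738, 22.042, 0.453, 0, -68.411, -14.817], TCP at [0.245, 0.575, 0.223] pointing down, gripper open.
Joint ranges: [-179.83, 179.83], [-69.29, 118.12], [-61.27, 80.66], [-181.25, 117.63], [-171.15, -9.14], [-177.46, 177.46]. Speed limits (degrees/s): [159.86, 159.86, 180, 180, 180, 180].

INTERFACE

Orientations are given as a 3x3 rotation matrix whose columns are the frame's x, y, z axes.
In Python, from station import read_state, camera, job_done gives the robot as it stands.
- The arm moves only by the shell command python3 -m pendant 'ROWS' [OPENING] [FORCE]. ROWS is JSON, a list of rows, each an object of numbers: "x", "y", "z": the shift along the tool's x, y, z in m; "wx", "wy", "wz": the turn, a rotation vector about the tool's x, y, z in degrees. In form: [{"x": .., "y": .., "z": .., "wx": .., "wy": .., "wz": ..}, ...]. A call has 1 to 5 rows; each row is the pose to reach, as a shift and turn from the pose commanded when the call began, along the tool's axes at that moment; what a row does not reach only later rows make up. A row lasts 1/12 s, in which the tool goes at most 41.7 mm and 7.16 degrees, less where a joint would pass 70% of its speed; a pose out of reach is approached as far as the arm can. A call with a gripper value outside its range is refused whole. OPENING is the opening, from 0 (shut) to 1 (fully open), set as the call begins (- or left out, the last holds). The fingers move at their own pace and stop on an object; FORCE is the grip in N (left out, the last holds). Time passes only in rows, so rows that repeat a pose let the fingers close. It gives the time, the measured TCP pose, the force, the opening and the grip force at its end, in the units of the state.
- read_state(): the state, without advancing time (a new reading comes with each control period).
- camera(name): name is "scene" or "top"; returns a dict with "frame" (420x560x3 uint8, blue, green, red), "fx", "fy", "cx", "cy" (pixels), "R" (3x3) and "t" (3): a world point X has camera coordinates R X + t. Camera axes: x right, y down, z forward; pixel columns grow to the right and rows downward; lengths in m; the calibration is good to about 2 mm. A picture is of the moment at which its call begins. There is no depth.
- job_done(): hands the job in; it is judged then, once.
The state is a dict: "t": time; "joints": joint angles; "joint_vel": joint speeds; "joint_torque": joint torques, N m; "eef_pos": TCP position; "ee_rot": TCP orientation; "contact_force": force on the tool from outside, world axes, zero at the start; "wrist_torque": the same for the moment, N m; "width": finger opening in m; "gripper_force": force on a finger pad.
Only numpy, scipy, OpenCV 4.12 (cv2) and the standard library are available. Lean on these libraries where they do the work, as an engineer would, in place of code of your own. Each camera call takes 0.05 s, during which the arm holds its last target. There are 200 camera calls.

TASK

Build the die stack in the fixture's four-post pocket, in this order: the body boss up, the ring spacer over its boss, then the plain disc, each lowered (not dropped) between the posts until it sits flat. Then take the upright grip of the sprung centring pointer, pull its rod out to the length mark (70 mm out: the dark band at the sleeve's mouth, the tip over the middle of the disc) and finish while still holding it there with the gripper against the spring, not touching the stack. Leave the jar, the bowl and the hammer alone.

Things in the scene. Friction and masses are not known exactly. Their poses are not given: they have to be found in the camera images.
- fixture: the fixed centring fixture: dark wooden base 320 x 100 x 20 mm on the bench, carrying the four-post pocket and the sprung pointer. Origin at bench level under the pocket centre; x is the level direction in which the pointer rod is pulled out, z up. The base reaches 45 mm to +x, 275 mm to -x, 50 mm to each y side of it.
- pocket (a point): centre of the pocket floor, 20 mm above the bench; axes as the fixture's. Four steel posts, 8 mm thick, 58 mm tall (straight for 50 mm, then pointed) stand at x = +-21.4, y = +-21.4 mm from it: a 50 mm round part goes between them with about 1.3 mm to spare all round; 34 mm gaps between posts on all four sides let fingers through.
- body_mid (a point): the loose die body, plain aluminium: a 50 mm diameter, 26 mm tall cylinder standing upright with a 20 mm diameter, 8 mm tall boss in the middle of its top (34 mm in all). The point is on its axis, 17 mm above its underside; z is its axis, up.
- spacer_mid (a point): the loose ring spacer, plain aluminium, lying flat: 50 mm outside, 26 mm hole, 12 mm thick. The point is its centre, 6 mm above its underside. Seated, it rests on the body's shoulder with the boss in its hole.
- disc_mid (a point): the loose top disc, plain aluminium, lying flat: solid, 50 mm diameter, 10 mm thick, a tiny dark centre dot on top. The point is its centre, 5 mm above its underside. Seated, it is the top of the stack, its upper face 48 mm above the pocket floor.
- pointer_grip (a point): upright square grip on the telescoping rod: aluminium, 16 x 16 mm, sides square to the pocket's x and y, 70 to 128 mm above the pocket floor. The point is on its centre line, 20 mm below its top. It moves with the rod along the pocket's +x only; rod in, it is 100 mm to -x of the pocket centre. The level rod (10 mm thick, 78 mm above the pocket floor) runs back into the sleeve.
- pointer_tip (a point): the down-turned tip of the pointer, 30 mm ahead (+x) of the grip's centre line, 56 mm above the pocket floor; it passes 8 mm over the finished stack. With the rod at its length mark it stands over the pocket centre.
- sleeve_mouth (a point): centre of the mouth of the fixed sleeve (18 mm diameter tube along the pocket's x, on two brackets) out of which the rod slides; 35 mm behind the grip when the rod is in. The rod's length mark is a dark band 3 mm wide round the rod, hidden in the sleeve at first; the rod is at its mark when that band is at the mouth, 70 mm out.
- pointer (a joint): how far the telescoping pointer rod is out of its sleeve, in m: 0 fully in, 0.070 at its length mark, 0.090 hard stop. An inner spring always pulls it back in: about 2.4 N at 0 rising evenly to 8 N at the mark (80 N/m); it snaps back if let go.
- jar: bystander: small glass jar with a white cap, 56 mm diameter, 75 mm tall; origin at its underside.
- bowl: bystander: small white ceramic bowl, 90 mm diameter, 40 mm tall; origin at its underside.
- hammer: bystander: bench hammer lying flat, 220 mm long.

How it is judged (in metres and radians):
On the way, in this order (a step that is already met when the one before it is completed fails the run):
1. the body sits flat on the pocket floor between the posts, let go (horizontal distance between body_mid and pocket below 0.003 m and z of body_mid in the frame of pocket between 0.015 and 0.019 m and angle between body_mid's own z axis and vertical below 0.06 rad and contact force between die_body and the fingers below 0.1 N and linear speed of die_body below 0.03 m/s), for 0.2 s.
2. the ring spacer sits flat on the body, over its boss, let go (all of step 1 and horizontal distance between spacer_mid and pocket below 0.003 m and z of spacer_mid in the frame of pocket between 0.03 and 0.034 m and angle between spacer_mid's own z axis and vertical below 0.06 rad and contact force between spacer and the fingers below 0.1 N and linear speed of spacer below 0.03 m/s), for 0.2 s.
3. the plain disc sits flat on the spacer, let go (all of step 2 and horizontal distance between disc_mid and pocket below 0.003 m and z of disc_mid in the frame of pocket between 0.041 and 0.045 m and angle between disc_mid's own z axis and vertical below 0.06 rad and contact force between top_disc and the fingers below 0.1 N and linear speed of top_disc below 0.03 m/s), for 0.2 s.
At the end, for the whole second after the job is handed in: Body, spacer and disc stacked in order in the pocket: each within 3 mm of its centre, 2 mm of seated height, level within 0.06 rad, still, not touched by the fingers; pointer rod 70 mm out within 4 mm, still, held by the fingers (over 1.5 N), clear of the stack (all of step 3 and value of joint pointer between 0.066 and 0.074 m and velocity of joint pointer between -0.01 and 0.01 m/s and contact force between pointer and the fingers above 1.5 N and contact force between pointer and die_body below 0.1 N and contact force between pointer and spacer below 0.1 N and contact force between pointer and top_disc below 0.1 N); the arm keeps its last pose, push and grip.
It fails at once if the jar, the bowl or the hammer is moved by more than 20 mm (distance of any of jar, bowl, hammer from where it was at the start of the episode above 0.02 m).
It fails at once if a part is dropped into the pocket (falls faster than 0.6 m/s there with no finger on it) ((horizontal distance between body_mid and pocket below 0.02 m and linear speed of die_body above 0.6 m/s and contact force between die_body and the fingers below 0.1 N) or (horizontal distance between spacer_mid and pocket below 0.02 m and linear speed of spacer above 0.6 m/s and contact force between spacer and the fingers below 0.1 N) or (horizontal distance between disc_mid and pocket below 0.02 m and linear speed of top_disc above 0.6 m/s and contact force between top_disc and the fingers below 0.1 N)).
It also fails if it takes over 72 s, if anything falls off the work surface, if the arm or the gripper's body presses on something with over 40 N, if the wrist force passes 120 N, or if a joint passes its speed limit or range.

## Working session

There is one attempt and no reset: what is moved stays moved. The work goes in short steps, Python scripts to look and compute and a shell command to move; the robot and the scene stay as the last step left them, time stands still between calls to the robot, and variables do not carry over. Pictures are saved under pics/ and viewed, at most 10 in all, crops included, and the job is handed in when it is done.

```bash
ls; mkdir -p pics
python3 - <<'E'
from station import *
import cv2,json
for n in("scene","top"):
    c=camera(n); cv2.imwrite(f"pics/{n}0.png",c["frame"]); print(n,c["fx"],c["fy"],c["cx"],c["cy"],c["R"],c["t"])
s=read_state(); print(s["t"],s["eef_pos"],s["ee_rot"],s["width"])
E
```

```text
pics
scene 413.01685039110714 413.01685039110714 274.65915407379197 210.93814013861638 [[-0.05866766  0.99820608 -0.01194669]
 [ 0.85046736  0.04371078 -0.52420857]
 [-0.52274599 -0.04091436 -0.85150611]] [ 0.07880995 -0.47038014  1.61793168]
top 406.6647910943763 406.6647910943763 277.77283161102235 208.4114578679422 [[ 0.00864597 -0.99991976  0.00925806]
 [-0.98080073 -0.01028372 -0.19474131]
 [ 0.19482089 -0.00739659 -0.98081095]] [-0.04362805  0.59906898  1.06244286]
0.1 [0.24478347 0.57448428 0.22158035] [[ 9.19911714e-01 -3.92125005e-01 -6.46580972e-04]
 [-3.92125517e-01 -9.19909862e-01 -1.85088206e-03]
 [ 1.30980926e-04  1.95618899e-03 -9.99998078e-01]] 0.08671359805812685
```

View pics/scene0.png

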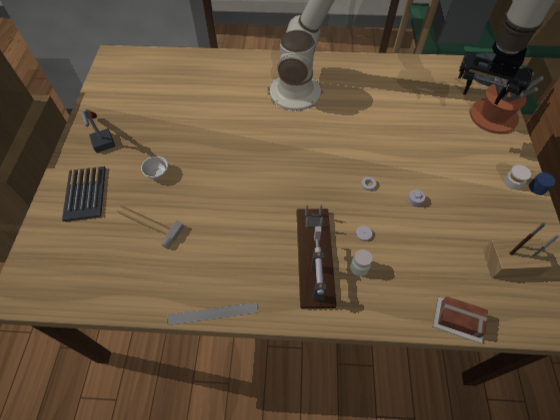

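View pics/top0.png

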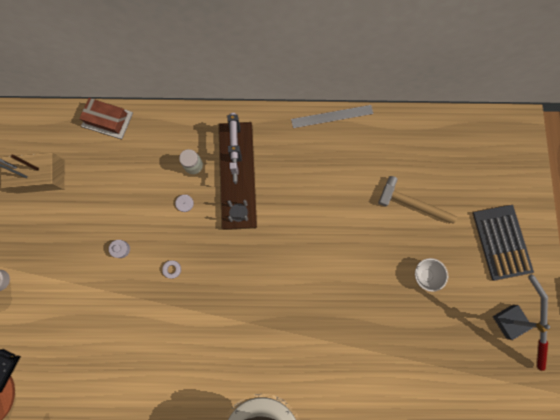

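The scene view shows the fixture base at about (316,257) with its pocket at (315,215), and the jar at (362,262). In the top view the pocket is at (238,211), the body at (118,249), the ring at (172,269), the disc at (184,203) and the jar at (190,160). I'll measure these next.

```bash
cat > h.py <<'E'
import numpy as np, cv2
from station import *
def ray(c,u,v,z):
    d=c["R"].T@np.array([(u-c["cx"])/c["fx"],(v-c["cy"])/c["fy"],1.]); o=-c["R"].T@c["t"]
    return o+d*(z-o[2])/d[2]
def pix(c,X):
    p=c["R"]@np.asarray(X)+c["t"]; return np.array([c["fx"]*p[0]/p[2]+c["cx"],c["fy"]*p[1]/p[2]+c["cy"]])
def light(c,box,thr=None):
    u0,v0,u1,v1=box; f=c["frame"][v0:v1,u0:u1]; k=8
    f=cv2.resize(f,None,fx=k,fy=k,interpolation=cv2.INTER_CUBIC).astype(int)
    m=((f[...,0]-0.62*f[...,2])>35)&(f[...,0]>90)
    m=m.astype(np.uint8)
    cs,_=cv2.findContours(m,cv2.RETR_EXTERNAL,cv2.CHAIN_APPROX_NONE)
    b=max(cs,key=cv2.contourArea); e=cv2.fitEllipse(b)
    return (np.array(e[0])+.5)/k-.5+np.array([u0,v0]),np.array(e[1])/k
E
python3 - <<'E'
from h import *
t=camera("top"); s=camera("scene")
B={"body":((102,234,134,266),(404,186,430,210),.026),"spacer":((156,254,188,284),(358,174,382,194),.012),"disc":((170,190,200,216),(352,222,378,244),.010)}
for n,(b1,b2,z) in B.items():
    for c,b in((t,b1),(s,b2)):
        p,e=light(c,b); print(n,p.round(2),e.round(1),ray(c,*p,z).round(4))
a=cv2.resize(t["frame"][110:280,95:265],None,fx=3.5,fy=3.5,interpolation=cv2.INTER_CUBIC)
b=cv2.resize(s["frame"][165:310,285:435][:,:],None,fx=4,fy=4,interpolation=cv2.INTER_CUBIC)
cv2.imwrite("pics/a.png",a);cv2.imwrite("pics/b.png",b)
for c in(t,s):
    hsv=c["frame"]; m=((hsv.max(2)<62)).astype(np.uint8)
    x0,y0,x1,y1=(205,110,270,240) if c is t else (285,200,345,315)
    q=np.zeros_like(m); q[y0:y1,x0:x1]=m[y0:y1,x0:x1]; q=cv2.morphologyEx(q,cv2.MORPH_CLOSE,np.ones((9,9)))
    cs,_=cv2.findContours(q,0,1); k=max(cs,key=cv2.contourArea); r=cv2.minAreaRect(k); print(r)
    ap=cv2.boxPoints(r); print(ap, [ray(c,*x,.02).round(4)[:2] for x in ap])
E
```

```text
body [118.62 248.45] [17.4 20.2] [0.4881 0.4027 0.026 ]
body [415.81 196.62] [13.8 17.5] [0.4946 0.4026 0.026 ]
spacer [171.26 269.06] [17.1 17.9] [0.4334 0.257  0.012 ]
spacer [368.27 182.72] [12.4 14.8] [0.4373 0.2576 0.012 ]
disc [184.05 202.78] [16.4 17.2] [0.6229 0.232  0.01  ]
disc [363.65 232.65] [14.1 16. ] [0.626  0.2327 0.01  ]
((236.1060791015625, 173.3603973388672), (109.06966400146484, 33.02284240722656), 87.4266357421875)
[[217.16278  119.621895]
 [250.15231  118.13923 ]
 [255.04938  227.0989  ]
 [222.05984  228.58157 ]] [array([0.8752, 0.1448]), array([0.8811, 0.0466]), array([0.5527, 0.0256]), array([0.5475, 0.1187])]
((316.233154296875, 259.163330078125), (98.3271713256836, 35.20602035522461), 87.1375961303711)
[[296.197   210.94014]
 [331.3591  209.18202]
 [336.26932 307.38654]
 [301.1072  309.14465]] [array([0.5643, 0.0226]), array([0.552 , 0.1335]), array([0.871 , 0.1428]), array([0.8813, 0.0461])]
```

View pics/a.png

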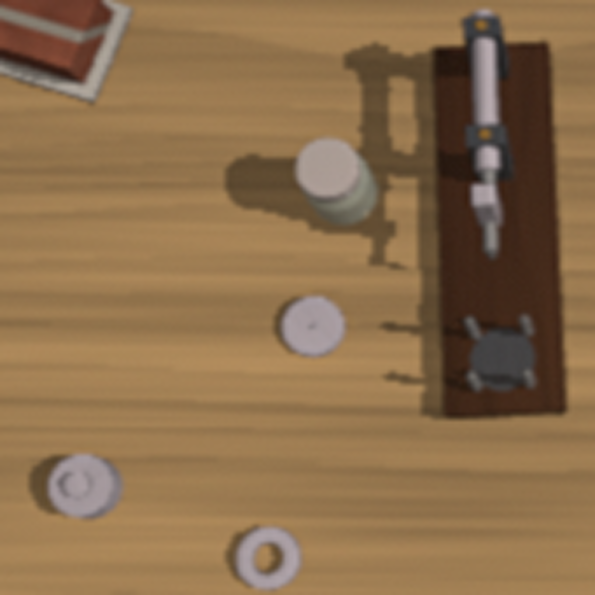

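View pics/b.png

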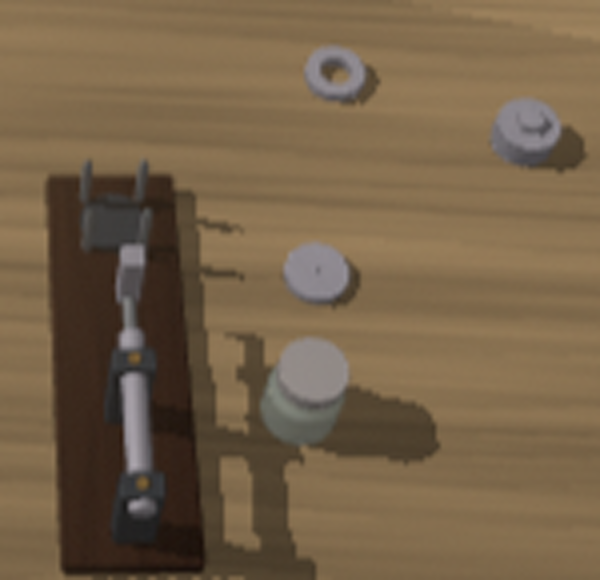

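The crops show the whole scene clearly. In crop a, the base top face has corners at about (433,47), (548,42), (565,412) and (443,415). The four posts stand round the grey pocket floor at (502,358), and the disc is at (312,325). In crop b, the posts stand round (115,215) and the pointer grip is at (130,265). Next I'll fit the base edges in both views.

```bash
cat > fx.py <<'E'
from h import *
t=camera("top"); s=camera("scene")
def edges(c,cor,zs):
    f=c["frame"]; k=6
    x0,y0=(cor.min(0)-8).astype(int); x1,y1=(cor.max(0)+8).astype(int)
    g=cv2.resize(f[y0:y1,x0:x1,2],None,fx=k,fy=k,interpolation=cv2.INTER_CUBIC)
    out=[]
    for i in range(4):
        a,b=cor[i],cor[(i+1)%4]; d=(b-a)/np.linalg.norm(b-a); n=np.array([-d[1],d[0]]); P=[]
        if n@(cor.mean(0)-a)>0:n=-n
        for q in np.linspace(.1,.9,60):
            w=np.arange(-4,4,.1); L=(a+q*(b-a))+w[:,None]*n
            m=((L-[x0,y0]+.5)*k-.5).astype(np.float32)
            pr=cv2.remap(g,m[:,0][None],m[:,1][None],1)[0].astype(float)
            pr=cv2.GaussianBlur(pr[None],(0,0),4)[0]; gr=np.diff(pr)
            j=gr.argmax()
            if gr[j]>.8: P.append(ray(c,*L[j],zs[i])[:2])
        P=np.array(P,np.float32); l=cv2.fitLine(P,cv2.DIST_WELSCH,0,1e-4,1e-4).ravel(); 
        r=abs((P-l[2:])@[-l[1],l[0]]); out.append(l); print(i,len(P),l.round(4),"med res",np.median(r).round(4))
    return out
def X(l,m): 
    a=np.linalg.solve(np.array([l[:2],-m[:2]]).T,m[2:]-l[2:]); return l[2:]+a[0]*l[:2]
# order: far-left(yhigh), far-right, near-right, near-left
ct=np.array([[433,47],[548,42],[565,412],[443,415]])/3.5+[95,110]
cs=np.array([[203,568],[62,571],[48,178],[172,176]])/4.+[285,165]
for c,cor,zs in((t,ct,(.02,0,0,.02)),(s,cs,(0,0,.02,.02))):
    L=edges(c,cor,zs); C=[X(L[i-1],L[i]) for i in range(4)]
    print(np.round(C,4),"len",np.linalg.norm(C[0]-C[3]).round(4),np.linalg.norm(C[1]-C[2]).round(4),"wid",np.linalg.norm(C[0]-C[1]).round(4),np.linalg.norm(C[2]-C[3]).round(4))
    nm=(C[2]+C[3])/2; fm=(C[0]+C[1])/2; d=(nm-fm)/np.linalg.norm(nm-fm); cen=(nm+fm)/2
    print("yaw",np.degrees(np.arctan2(d[1],d[0])),"pocket",cen+d*.115, "sides deg",[np.degrees(np.arctan(L[i][1]/L[i][0])).round(2) for i in(1,3)])
E
python3 fx.py
```

```text
0 43 [ 0.0692 -0.9976  0.8667  0.1052] med res 0.0003
1 60 [0.9979 0.0651 0.7178 0.0331] med res 0.0002
2 60 [ 0.0624 -0.9981  0.5507  0.0726] med res 0.0002
3 60 [0.9979 0.0644 0.7099 0.1318] med res 0.0004
[[0.8642 0.1418]
 [0.871  0.0431]
 [0.5539 0.0224]
 [0.5477 0.1214]] len 0.3172 0.3179 wid 0.099 0.0992
yaw -176.28876 pocket [0.594425   0.07470617] sides deg [np.float32(3.73), np.float32(3.69)]
0 60 [ 0.1215 -0.9926  0.8706  0.095 ] med res 0.001
1 60 [0.998  0.0638 0.7035 0.0321] med res 0.0002
2 59 [ 0.0621 -0.9981  0.553   0.0603] med res 0.0004
3 60 [0.998  0.0639 0.7527 0.1352] med res 0.0005
[[0.8648 0.1424]
 [0.877  0.0432]
 [0.5554 0.0226]
 [0.5492 0.1221]] len 0.3163 0.3222 wid 0.0999 0.0997
yaw -176.33694 pocket [0.5968267  0.07521659] sides deg [np.float32(3.66), np.float32(3.67)]
```

```bash
cat > go.py <<'E'
import sys,numpy as np
from station import *
s=read_state(); R=np.array(s["ee_rot"]); x,y,z,yaw=map(float,sys.argv[1:5])
d=R.T@(np.array([x,y,z])-s["eef_pos"]); cur=np.degrees(np.arctan2(R[1,0],R[0,0]))
w=(cur-yaw+180)%360-180
print("t",round(s["t"],2),"pos",np.round(s["eef_pos"],4),"yaw",cur.round(2),"j6",round(s["joints"][5],1),"w",round(s["width"],4),"tilt",R[:2,2].round(4),"F",np.round(s["contact_force"],1))
print("d",d.round(4),"wz",w.round(2))
E
python3 go.py .491 .4026 .07 -86.3
```

```text
t 0.3 pos [0.2449 0.5748 0.2222] yaw -23.08 j6 -14.8 w 0.0871 tilt [-0.0002 -0.0007] F [-0.1 -0.8 -0.4]
d [0.2939 0.0618 0.1522] wz 63.22
```

```bash
P='{"x":0.294,"y":0.062,"z":0.05,"wz":63.2}'; python3 -m pendant '[{"x":0.294,"y":0.062,"z":0.05,"wz":63.2},{"x":0.294,"y":0.062,"z":0.05,"wz":63.2},{"x":0.294,"y":0.062,"z":0.05,"wz":63.2},{"x":0.294,"y":0.062,"z":0.05,"wz":63.2},{"x":0.294,"y":0.062,"z":0.05,"wz":63.2}]' 1 20; python3 go.py .491 .4026 .006 -86.3
```

```text
t 0.3 pos [0.2449 0.5748 0.2222] yaw -23.08 j6 -14.8 w 0.0871 tilt [-0.0002 -0.0007] F [-0.1 -0.8 -0.4]
d [0.2939 0.0618 0.2162] wz 63.22validation failed for argument at $[0]...
```

```bash
python3 -m pendant '[{"x":0.036,"y":0.008,"z":0.01,"wx":0,"wy":0,"wz":7},{"x":0.072,"y":0.015,"z":0.02,"wx":0,"wy":0,"wz":14},{"x":0.108,"y":0.023,"z":0.03,"wx":0,"wy":0,"wz":21},{"x":0.144,"y":0.03,"z":0.04,"wx":0,"wy":0,"wz":28},{"x":0.18,"y":0.038,"z":0.05,"wx":0,"wy":0,"wz":35}]' 1 20; python3 go.py .491 .4026 .006 -86.3
```

```text
t: 0.72
eef_pos: [0.3968, 0.4685, 0.1722]
ee_rot: [[0.524, -0.852, 0.0], [-0.852, -0.524, 0.0], [-0.0, -0.0, -1.0]]
contact_force: [0.3, 0.8, -0.4]
width: 0.0871
gripper_force: 0.0
t 0.72 pos [0.3968 0.4685 0.1722] yaw -58.39 j6 -33.2 w 0.0871 tilt [0.0002 0.0002] F [ 0.3  0.8 -0.4]
d [ 0.1055 -0.0457  0.1662] wz 27.91
```

```bash
python3 -m pendant '[{"x":0.035,"y":-0.015,"z":0.02,"wx":0,"wy":0,"wz":7},{"x":0.07,"y":-0.03,"z":0.045,"wx":0,"wy":0,"wz":14},{"x":0.1055,"y":-0.0457,"z":0.07,"wx":0,"wy":0,"wz":21},{"x":0.1055,"y":-0.0457,"z":0.105,"wx":0,"wy":0,"wz":28},{"x":0.1055,"y":-0.0457,"z":0.135,"wx":0,"wy":0,"wz":28}]' && python3 go.py .491 .4026 .006 -86.3
```

```text
t: 1.13
eef_pos: [0.4921, 0.4015, 0.0354]
ee_rot: [[0.059, -0.998, -0.001], [-0.998, -0.059, -0.0], [0.0, 0.001, -1.0]]
contact_force: [-0.5, -0.6, -1.1]
width: 0.0869
gripper_force: 0.0
t 1.13 pos [0.4921 0.4015 0.0354] yaw -86.59 j6 -50.4 w 0.0869 tilt [-0.0007 -0.0004] F [-0.5 -0.6 -1.1]
d [-0.0012  0.001   0.0294] wz -0.29
```

Quick and accurate. Now I'll descend and do the centring grip (light).

```bash
python3 -m pendant '[{"x":0,"y":0,"z":0.02,"wx":0,"wy":0,"wz":0},{"x":0,"y":0,"z":0.028,"wx":0,"wy":0,"wz":0}]' && python3 -m pendant '[{"x":0,"y":0,"z":0,"wx":0,"wy":0,"wz":0},{"x":0,"y":0,"z":0,"wx":0,"wy":0,"wz":0},{"x":0,"y":0,"z":0,"wx":0,"wy":0,"wz":0},{"x":0,"y":0,"z":0,"wx":0,"wy":0,"wz":0},{"x":0,"y":0,"z":0,"wx":0,"wy":0,"wz":0}]' 0 6 && python3 go.py .491 .4026 .006 3.7
```

```text
t: 1.3
eef_pos: [0.489, 0.4016, 0.0055]
ee_rot: [[0.067, -0.998, -0.005], [-0.998, -0.067, -0.005], [0.005, 0.005, -1.0]]
contact_force: [-0.7, -0.4, -0.2]
width: 0.087
gripper_force: 0.0
t: 1.72
eef_pos: [0.4907, 0.4051, 0.0113]
ee_rot: [[0.069, -0.998, 0.002], [-0.998, -0.069, 0.002], [-0.002, -0.002, -1.0]]
contact_force: [0.4, 0.2, -0.1]
width: 0.0614
gripper_force: 0.0
t 1.72 pos [0.4907 0.4051 0.0113] yaw -86.05 j6 -50.1 w 0.0614 tilt [0.002  0.0025] F [ 0.4  0.2 -0.1]
d [ 0.0025 -0.0002  0.0053] wz -89.75
```

```bash
python3 -m pendant '[{"x":0,"y":0,"z":0.003,"wx":0,"wy":0,"wz":0},{"x":0,"y":0,"z":0.003,"wx":0,"wy":0,"wz":0},{"x":0,"y":0,"z":0.003,"wx":0,"wy":0,"wz":0},{"x":0,"y":0,"z":0.003,"wx":0,"wy":0,"wz":0}]' 0 6 && python3 go.py .491 .4026 .006 3.7;  python3 -m pendant '[{"x":0,"y":0,"z":0.003,"wx":0,"wy":0,"wz":0},{"x":0,"y":0,"z":0.003,"wx":0,"wy":0,"wz":0},{"x":0,"y":0,"z":0.003,"wx":0,"wy":0,"wz":0}]' 1 6; python3 go.py .491 .4026 .006 3.7
```

```text
t: 2.05
eef_pos: [0.49, 0.4043, 0.0069]
ee_rot: [[0.069, -0.998, -0.0], [-0.998, -0.069, 0.0], [-0.0, 0.0, -1.0]]
contact_force: [-1.5, 0.8, 2.9]
width: 0.0501
gripper_force: 6.0
t 2.05 pos [0.49   0.4043 0.0069] yaw -86.07 j6 -50.1 w 0.0501 tilt [-0.0001  0.0002] F [-1.5  0.8  2.9]
d [ 0.0017 -0.0008  0.0009] wz -89.77
t: 2.3
eef_pos: [0.4902, 0.4038, 0.003]
ee_rot: [[0.068, -0.998, -0.0], [-0.998, -0.068, -0.001], [0.001, 0.0, -1.0]]
contact_force: [-1.0, -0.2, 0.0]
width: 0.0627
gripper_force: 0.0
t 2.3 pos [0.4902 0.4038 0.003 ] yaw -86.08 j6 -50.1 w 0.0627 tilt [-0.0004 -0.0007] F [-1.  -0.2  0. ]
d [ 0.0012 -0.0007 -0.003 ] wz -89.78
```

```bash
python3 -m pendant '[{"x":0,"y":0,"z":-0.002,"wx":0,"wy":0,"wz":-7},{"x":0,"y":0,"z":-0.003,"wx":0,"wy":0,"wz":-14},{"x":0,"y":0,"z":-0.003,"wx":0,"wy":0,"wz":-21},{"x":0,"y":0,"z":-0.003,"wx":0,"wy":0,"wz":-28},{"x":0,"y":0,"z":-0.003,"wx":0,"wy":0,"wz":-35}]' 0.75 6 >/dev/null && python3 -m pendant '[{"x":0,"y":0,"z":0,"wx":0,"wy":0,"wz":-7},{"x":0,"y":0,"z":0,"wx":0,"wy":0,"wz":-14},{"x":0,"y":0,"z":0,"wx":0,"wy":0,"wz":-21},{"x":0,"y":0,"z":0,"wx":0,"wy":0,"wz":-28},{"x":0,"y":0,"z":0,"wx":0,"wy":0,"wz":-35}]' >/dev/null; python3 -m pendant '[{"x":0,"y":0,"z":0,"wx":0,"wy":0,"wz":-7},{"x":0,"y":0,"z":0,"wx":0,"wy":0,"wz":-14},{"x":0,"y":0,"z":0,"wx":0,"wy":0,"wz":-20},{"x":0,"y":0,"z":0,"wx":0,"wy":0,"wz":-20}]' >/dev/null; python3 go.py .490 .404 .006 3.7
```

```text
t 3.47 pos [0.4903 0.4039 0.0063] yaw 4.01 j6 40.0 w 0.0651 tilt [-0.0001 -0.0002] F [-0.8 -0.1  0.1]
d [-0.0003 -0.0001  0.0003] wz 0.31
```

```bash
python3 -m pendant '[{"x":0,"y":0,"z":0,"wx":0,"wy":0,"wz":0.3},{"x":0,"y":0,"z":0,"wx":0,"wy":0,"wz":0.3},{"x":0,"y":0,"z":0,"wx":0,"wy":0,"wz":0.3},{"x":0,"y":0,"z":0,"wx":0,"wy":0,"wz":0.3},{"x":0,"y":0,"z":0,"wx":0,"wy":0,"wz":0.3}]' 0 20; python3 go.py .596 .075 .12 3.7
```

```text
t: 3.88
eef_pos: [0.4903, 0.4042, 0.0065]
ee_rot: [[0.998, 0.063, 0.0], [0.063, -0.998, 0.0], [0.0, -0.0, -1.0]]
contact_force: [0.2, 0.6, -1.5]
width: 0.0494
gripper_force: 20.0
t 3.88 pos [0.4903 0.4042 0.0065] yaw 3.59 j6 39.5 w 0.0494 tilt [0.0002 0.0003] F [ 0.2  0.6 -1.5]
d [ 0.0849  0.3352 -0.1136] wz -0.11
```

```bash
python3 -m pendant '[{"x":0,"y":0,"z":-0.02,"wx":0,"wy":0,"wz":0},{"x":0.005,"y":0.02,"z":-0.05,"wx":0,"wy":0,"wz":0},{"x":0.015,"y":0.055,"z":-0.07,"wx":0,"wy":0,"wz":0},{"x":0.025,"y":0.09,"z":-0.09,"wx":0,"wy":0,"wz":0},{"x":0.034,"y":0.128,"z":-0.105,"wx":0,"wy":0,"wz":0}]' >/dev/null && python3 -m pendant '[{"x":0.01,"y":0.038,"z":0,"wx":0,"wy":0,"wz":0},{"x":0.02,"y":0.076,"z":0,"wx":0,"wy":0,"wz":0},{"x":0.03,"y":0.114,"z":0,"wx":0,"wy":0,"wz":0},{"x":0.04,"y":0.15,"z":0,"wx":0,"wy":0,"wz":0},{"x":0.046,"y":0.175,"z":0,"wx":0,"wy":0,"wz":0}]' >/dev/null; python3 -m pendant '[{"x":0.003,"y":0.017,"z":0,"wx":0,"wy":0,"wz":0},{"x":0.005,"y":0.032,"z":0,"wx":0,"wy":0,"wz":0},{"x":0.005,"y":0.032,"z":0,"wx":0,"wy":0,"wz":0},{"x":0.005,"y":0.032,"z":0,"wx":0,"wy":0,"wz":0}]'; python3 go.py .5955 .0755 .11 3.7
```

```text
t: 5.05
eef_pos: [0.5957, 0.0744, 0.111]
ee_rot: [[0.998, 0.061, -0.001], [0.061, -0.998, -0.0], [-0.001, 0.0, -1.0]]
contact_force: [0.4, 0.2, -1.5]
width: 0.0495
gripper_force: 20.0
t 5.05 pos [0.5957 0.0744 0.111 ] yaw 3.49 j6 71.0 w 0.0495 tilt [-0.0013 -0.0002] F [ 0.4  0.2 -1.5]
d [-0.0002 -0.0011  0.001 ] wz -0.21
```

```bash
python3 -m pendant '[{"x":0,"y":-0.001,"z":0.008,"wx":0,"wy":0,"wz":-0.2},{"x":0,"y":-0.001,"z":0.016,"wx":0,"wy":0,"wz":-0.2},{"x":0,"y":-0.001,"z":0.018,"wx":0,"wy":0,"wz":-0.2},{"x":0,"y":-0.001,"z":0.018,"wx":0,"wy":0,"wz":-0.2}]'>/dev/null
python3 - <<'E'
from h import *
import subprocess
a=camera("scene");b=camera("top"); cv2.imwrite("pics/s1raw.png",a["frame"])
f=lambda c,u,v:cv2.resize(c["frame"][v:v+60,u:u+44],None,fx=9,fy=9,interpolation=cv2.INTER_CUBIC)
cv2.imwrite("pics/c.png",np.hstack([f(a,293,180),f(b,216,180)]))
E
python3 go.py .5955 .0755 .0265 3.7
```

```text
t 5.48 pos [0.596  0.0768 0.0931] yaw 3.88 j6 71.1 w 0.0493 tilt [-0.0006 -0.0004] F [ 0.6 -0.1 -1.8]
d [-0.0005  0.0012  0.0666] wz 0.18
```

View pics/c.png

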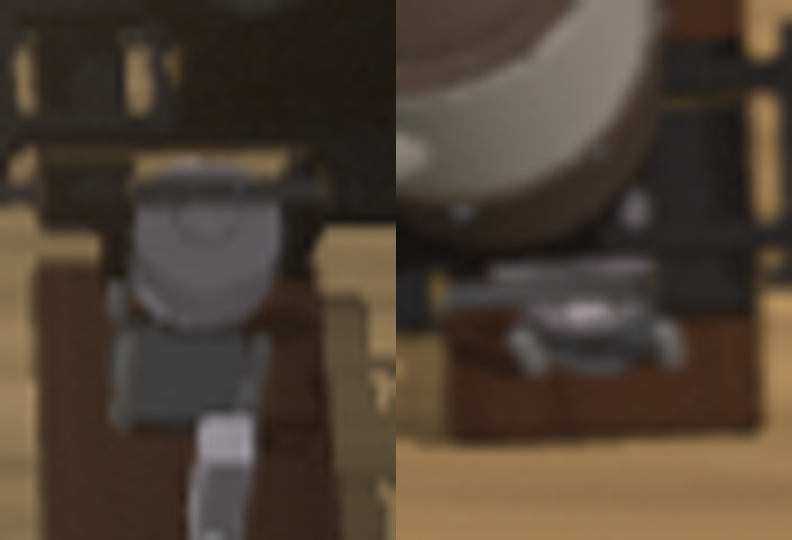

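The left half (scene) shows the held body with its centre at about (206,250), directly over the posts. The right half (top) shows the near posts on both sides of it, at about (530,350) and (670,340). It's roughly aligned, so I'll descend slowly and watch the forces.

```bash
python3 -m pendant '[{"x":0,"y":0.001,"z":0.004,"wx":0,"wy":0,"wz":0.1},{"x":0,"y":0.001,"z":0.008,"wx":0,"wy":0,"wz":0.1},{"x":0,"y":0.001,"z":0.012,"wx":0,"wy":0,"wz":0.1},{"x":0,"y":0.001,"z":0.012,"wx":0,"wy":0,"wz":0.1},{"x":0,"y":0.001,"z":0.012,"wx":0,"wy":0,"wz":0.1}]'>/dev/null;python3 go.py .5955 .0755 .0265 3.7;  python3 -m pendant '[{"x":0,"y":0,"z":0.002,"wx":0,"wy":0,"wz":0},{"x":0,"y":0,"z":0.004,"wx":0,"wy":0,"wz":0},{"x":0,"y":0,"z":0.006,"wx":0,"wy":0,"wz":0},{"x":0,"y":0,"z":0.006,"wx":0,"wy":0,"wz":0}]'>/dev/null;python3 go.py .5955 .0755 .0265 3.7
```

```text
t 5.9 pos [0.5959 0.0751 0.0811] yaw 3.71 j6 71.1 w 0.0492 tilt [-0.0008 -0.0003] F [-0.1  0.3 -2.2]
d [-0.0004 -0.0004  0.0546] wz 0.01
t 6.23 pos [0.5959 0.0751 0.075 ] yaw 3.71 j6 71.1 w 0.0497 tilt [-0.0009 -0.0002] F [-0.3 -0.6 -1.1]
d [-0.0003 -0.0004  0.0485] wz 0.01
```

```bash
python3 -m pendant '[{"x":0,"y":0,"z":0.003,"wx":0,"wy":0,"wz":0},{"x":0,"y":0,"z":0.006,"wx":0,"wy":0,"wz":0},{"x":0,"y":0,"z":0.009,"wx":0,"wy":0,"wz":0},{"x":0,"y":0,"z":0.012,"wx":0,"wy":0,"wz":0},{"x":0,"y":0,"z":0.012,"wx":0,"wy":0,"wz":0}]'>/dev/null;python3 go.py .5955 .0755 .0265 3.7;  python3 -m pendant '[{"x":0,"y":0,"z":0.006,"wx":0,"wy":0,"wz":0},{"x":0,"y":0,"z":0.012,"wx":0,"wy":0,"wz":0},{"x":0,"y":0,"z":0.018,"wx":0,"wy":0,"wz":0},{"x":0,"y":0,"z":0.024,"wx":0,"wy":0,"wz":0},{"x":0,"y":0,"z":0.024,"wx":0,"wy":0,"wz":0}]'>/dev/null;python3 go.py .5955 .0755 .0265 3.7
```

```text
t 6.65 pos [0.5956 0.0751 0.0626] yaw 3.71 j6 71.1 w 0.0496 tilt [-0.0016 -0.0004] F [ 0.3 -0.5 -1.6]
d [-0.     -0.0004  0.0361] wz 0.01
t 7.07 pos [0.595  0.0749 0.0376] yaw 3.7 j6 71.1 w 0.0495 tilt [-0.0033 -0.0009] F [-0.8 -0.1 -0.4]
d [ 0.0006 -0.0006  0.0111] wz -0.0
```

```bash
python3 -m pendant '[{"x":0,"y":0,"z":0.004,"wx":0,"wy":0,"wz":0},{"x":0,"y":0,"z":0.008,"wx":0,"wy":0,"wz":0},{"x":0,"y":0,"z":0.01,"wx":0,"wy":0,"wz":0},{"x":0,"y":0,"z":0.0115,"wx":0,"wy":0,"wz":0},{"x":0,"y":0,"z":0.0115,"wx":0,"wy":0,"wz":0}]'>/dev/null;python3 go.py .5955 .0755 .0265 3.7
```

```text
t 7.48 pos [0.596  0.0752 0.0277] yaw 3.72 j6 71.1 w 0.0498 tilt [-0.0005 -0.0002] F [-0.3 -0.2 -0.9]
d [-0.0005 -0.0003  0.0012] wz 0.02
```

```bash
python3 -m pendant '[{"x":0,"y":0,"z":0.0008,"wx":0,"wy":0,"wz":0},{"x":0,"y":0,"z":0.0015,"wx":0,"wy":0,"wz":0},{"x":0,"y":0,"z":0.0015,"wx":0,"wy":0,"wz":0}]'>/dev/null;python3 go.py .5955 .0755 .0265 3.7;python3 -m pendant '[{"x":0,"y":0,"z":0.001,"wx":0,"wy":0,"wz":0},{"x":0,"y":0,"z":0.001,"wx":0,"wy":0,"wz":0},{"x":0,"y":0,"z":0.001,"wx":0,"wy":0,"wz":0}]'>/dev/null;python3 go.py .5955 .0755 .0265 3.7
```

```text
t 7.73 pos [0.5962 0.0753 0.0265] yaw 3.72 j6 71.1 w 0.0494 tilt [0.0001 0.0001] F [-0.9 -0.2 -1.7]
d [-0.0007 -0.0002  0.    ] wz 0.02
t 7.98 pos [0.5963 0.0753 0.0264] yaw 3.74 j6 71.1 w 0.0497 tilt [ 0.0005 -0.0001] F [-2.2  0.   5.4]
d [-0.0008 -0.0003 -0.0001] wz 0.04
```

```bash
python3 -m pendant '[{"x":0,"y":0,"z":0,"wx":0,"wy":0,"wz":0},{"x":0,"y":0,"z":0,"wx":0,"wy":0,"wz":0},{"x":0,"y":0,"z":0,"wx":0,"wy":0,"wz":0},{"x":0,"y":0,"z":0,"wx":0,"wy":0,"wz":0}]' 0.75;python3 -m pendant '[{"x":0,"y":0,"z":-0.015,"wx":0,"wy":0,"wz":0},{"x":0,"y":0,"z":-0.04,"wx":0,"wy":0,"wz":0},{"x":0,"y":0,"z":-0.075,"wx":0,"wy":0,"wz":0},{"x":0,"y":-0.01,"z":-0.085,"wx":0,"wy":0,"wz":0},{"x":-0.025,"y":-0.035,"z":-0.085,"wx":0,"wy":0,"wz":7}]' >/dev/null;python3 go.py .435 .258 .05 -86.3
```

```text
t: 8.32
eef_pos: [0.5963, 0.0753, 0.0252]
ee_rot: [[0.998, 0.065, 0.0], [0.065, -0.998, 0.0], [0.0, -0.0, -1.0]]
contact_force: [0.2, -0.2, 0.3]
width: 0.063
gripper_force: 0.0
t 8.73 pos [0.5749 0.1089 0.1144] yaw -3.51 j6 59.7 w 0.0655 tilt [0.0113 0.003 ] F [1.1 1.1 0.2]
d [-0.1494 -0.1401  0.0632] wz 82.79
```

```bash
python3 -m pendant '[{"x":-0.025,"y":-0.024,"z":0,"wx":0,"wy":0,"wz":7},{"x":-0.05,"y":-0.048,"z":0,"wx":0,"wy":0,"wz":14},{"x":-0.075,"y":-0.07,"z":0,"wx":0,"wy":0,"wz":21},{"x":-0.1,"y":-0.094,"z":0,"wx":0,"wy":0,"wz":28},{"x":-0.125,"y":-0.118,"z":0,"wx":0,"wy":0,"wz":35}]' 1 >/dev/null
python3 - <<'E'
from h import *
c=camera("top")
p,e=light(c,(221-0,195,256,228)); print(p,e,ray(c,*p,.046),pix(c,(.5962,.0753,.046)))
cv2.imwrite("pics/d.png",cv2.resize(c["frame"][170:240,210:270],None,fx=8,fy=8,interpolation=cv2.INTER_CUBIC))
E
python3 go.py .435 .258 .05 -86.3
```

```text
[237.40936852 210.67786789] [17.1153698  18.51634026] [0.59444706 0.07435806 0.046     ] [237.08864362 210.05657983]
t 9.2 pos [0.4493 0.2352 0.1105] yaw -37.75 j6 6.4 w 0.0856 tilt [-0.0004  0.0014] F [-3.4  2.1 -1.7]
d [-0.0252 -0.0092  0.0606] wz 48.55
```

View pics/d.png

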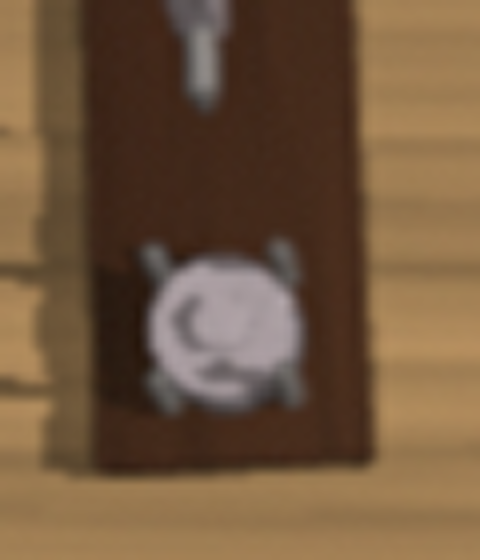

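The body sits in the pocket with its boss up, centred at crop (225,325), which is about pixel (237.5,210.7), between all four posts. The spacer is next.

```bash
python3 -m pendant '[{"x":-0.008,"y":-0.003,"z":0.005,"wx":0,"wy":0,"wz":7},{"x":-0.016,"y":-0.006,"z":0.015,"wx":0,"wy":0,"wz":14},{"x":-0.025,"y":-0.009,"z":0.025,"wx":0,"wy":0,"wz":21},{"x":-0.025,"y":-0.009,"z":0.035,"wx":0,"wy":0,"wz":28},{"x":-0.025,"y":-0.009,"z":0.045,"wx":0,"wy":0,"wz":35}]' >/dev/null; python3 -m pendant '[{"x":0,"y":0,"z":0.006,"wx":0,"wy":0,"wz":7},{"x":0,"y":0,"z":0.012,"wx":0,"wy":0,"wz":13.5},{"x":0,"y":0,"z":0.016,"wx":0,"wy":0,"wz":13.5},{"x":0,"y":0,"z":0.016,"wx":0,"wy":0,"wz":13.5}]' 1 >/dev/null;python3 go.py .435 .258 .004 -86.3
```

```text
t 9.95 pos [0.4384 0.2532 0.0486] yaw -85.59 j6 -44.0 w 0.0873 tilt [-0.0012 -0.0011] F [-1.3 -0.6 -0.1]
d [-0.0051  0.0029  0.0446] wz 0.71
```

```bash
python3 -m pendant '[{"x":-0.003,"y":0.002,"z":0.02,"wx":0,"wy":0,"wz":0.7},{"x":-0.005,"y":0.003,"z":0.034,"wx":0,"wy":0,"wz":0.7},{"x":-0.005,"y":0.003,"z":0.044,"wx":0,"wy":0,"wz":0.7},{"x":-0.005,"y":0.003,"z":0.044,"wx":0,"wy":0,"wz":0.7}]' 0.65 >/dev/null; python3 -m pendant '[{"x":0,"y":0,"z":0,"wx":0,"wy":0,"wz":0},{"x":0,"y":0,"z":0,"wx":0,"wy":0,"wz":0},{"x":0,"y":0,"z":0,"wx":0,"wy":0,"wz":0},{"x":0,"y":0,"z":0,"wx":0,"wy":0,"wz":0},{"x":0,"y":0,"z":0,"wx":0,"wy":0,"wz":0}]' 0 6;python3 go.py .435 .258 .004 -86.3
```

```text
t: 10.7
eef_pos: [0.4359, 0.2587, 0.0063]
ee_rot: [[0.062, -0.998, 0.001], [-0.998, -0.062, 0.001], [-0.001, -0.001, -1.0]]
contact_force: [-0.8, 0.1, 1.5]
width: 0.0504
gripper_force: 6.0
t 10.7 pos [0.4359 0.2587 0.0063] yaw -86.44 j6 -45.5 w 0.0504 tilt [0.0013 0.0013] F [-0.8  0.1  1.5]
d [0.0007 0.0009 0.0022] wz -0.14
```

```bash
python3 -m pendant '[{"x":0,"y":0,"z":0,"wx":0,"wy":0,"wz":0},{"x":0,"y":0,"z":0,"wx":0,"wy":0,"wz":0},{"x":0,"y":0,"z":0,"wx":0,"wy":0,"wz":0}]' 0.75 >/dev/null; python3 go.py .436 .2585 .005 -86.3; python3 -m pendant '[{"x":0,"y":0,"z":0,"wx":0,"wy":0,"wz":-7},{"x":0,"y":0,"z":0,"wx":0,"wy":0,"wz":-14},{"x":0,"y":0,"z":0,"wx":0,"wy":0,"wz":-21},{"x":0,"y":0,"z":0,"wx":0,"wy":0,"wz":-28},{"x":0,"y":0,"z":0,"wx":0,"wy":0,"wz":-35}]' >/dev/null && python3 -m pendant '[{"x":0,"y":0,"z":0,"wx":0,"wy":0,"wz":-7},{"x":0,"y":0,"z":0,"wx":0,"wy":0,"wz":-14},{"x":0,"y":0,"z":0,"wx":0,"wy":0,"wz":-21},{"x":0,"y":0,"z":0,"wx":0,"wy":0,"wz":-28},{"x":0,"y":0,"z":0,"wx":0,"wy":0,"wz":-35}]' >/dev/null; python3 -m pendant '[{"x":0,"y":0,"z":0,"wx":0,"wy":0,"wz":-7},{"x":0,"y":0,"z":0,"wx":0,"wy":0,"wz":-14},{"x":0,"y":0,"z":0,"wx":0,"wy":0,"wz":-20},{"x":0,"y":0,"z":0,"wx":0,"wy":0,"wz":-20},{"x":0,"y":0,"z":0,"wx":0,"wy":0,"wz":-20}]' >/dev/null; python3 go.py .4359 .2587 .005 3.7
```

```text
t 10.95 pos [0.4353 0.2583 0.0056] yaw -86.46 j6 -45.5 w 0.0617 tilt [-0.  0.] F [ 0.2  0.3 -0.4]
d [-0.0002 -0.0007  0.0006] wz -0.16
t 12.2 pos [0.4353 0.2582 0.0054] yaw 3.39 j6 44.3 w 0.0649 tilt [-0.0002 -0.0002] F [ 0.4  0.2 -0.1]
d [ 0.0006 -0.0004  0.0004] wz -0.31
```

```bash
python3 -m pendant '[{"x":0.0003,"y":0,"z":0,"wx":0,"wy":0,"wz":-0.3},{"x":0.0003,"y":0,"z":0,"wx":0,"wy":0,"wz":-0.3},{"x":0.0003,"y":0,"z":0,"wx":0,"wy":0,"wz":-0.3},{"x":0.0003,"y":0,"z":0,"wx":0,"wy":0,"wz":-0.3},{"x":0.0003,"y":0,"z":0,"wx":0,"wy":0,"wz":-0.3}]' 0 20; python3 go.py .5962 .0753 .13 3.7
```

```text
t: 12.62
eef_pos: [0.4357, 0.2583, 0.0055]
ee_rot: [[0.998, 0.067, -0.0], [0.067, -0.998, -0.0], [-0.0, 0.0, -1.0]]
contact_force: [0.4, 0.8, 0.2]
width: 0.0486
gripper_force: 20.0
t 12.62 pos [0.4357 0.2583 0.0055] yaw 3.82 j6 44.8 w 0.0486 tilt [-0. -0.] F [0.4 0.8 0.2]
d [ 0.148   0.1933 -0.1245] wz 0.12
```

```bash
python3 -m pendant '[{"x":0,"y":0,"z":-0.02,"wx":0,"wy":0,"wz":0},{"x":0.01,"y":0.014,"z":-0.05,"wx":0,"wy":0,"wz":0},{"x":0.03,"y":0.039,"z":-0.075,"wx":0,"wy":0,"wz":0},{"x":0.053,"y":0.07,"z":-0.095,"wx":0,"wy":0,"wz":0},{"x":0.077,"y":0.1,"z":-0.105,"wx":0,"wy":0,"wz":0}]' >/dev/null && python3 -m pendant '[{"x":0.022,"y":0.028,"z":0,"wx":0,"wy":0,"wz":0},{"x":0.045,"y":0.058,"z":0,"wx":0,"wy":0,"wz":0},{"x":0.061,"y":0.08,"z":0,"wx":0,"wy":0,"wz":0},{"x":0.069,"y":0.09,"z":0,"wx":0,"wy":0,"wz":0},{"x":0.069,"y":0.09,"z":0,"wx":0,"wy":0,"wz":0}]' >/dev/null;python3 -m pendant '[{"x":0,"y":0,"z":0,"wx":0,"wy":0,"wz":0},{"x":0,"y":0,"z":0,"wx":0,"wy":0,"wz":0}]'>/dev/null; python3 go.py .596 .0753 .0515 3.7
```

```text
t 13.62 pos [0.5932 0.0792 0.1102] yaw 3.87 j6 70.8 w 0.0483 tilt [-0.0011 -0.    ] F [-1.5 -0.1 -0.6]
d [0.0026 0.0041 0.0587] wz 0.17
```

```bash
python3 -m pendant '[{"x":0.0026,"y":0.0041,"z":0.01,"wx":0,"wy":0,"wz":0.2},{"x":0.0026,"y":0.0041,"z":0.02,"wx":0,"wy":0,"wz":0.2},{"x":0.0026,"y":0.0041,"z":0.023,"wx":0,"wy":0,"wz":0.2},{"x":0.0026,"y":0.0041,"z":0.023,"wx":0,"wy":0,"wz":0.2},{"x":0.0026,"y":0.0041,"z":0.023,"wx":0,"wy":0,"wz":0.2}]' >/dev/null; python3 go.py .596 .0752 .0515 3.7
```

```text
t 14.03 pos [0.5965 0.0749 0.0869] yaw 3.68 j6 71.1 w 0.0484 tilt [-0.0012 -0.0006] F [ 0.6 -0.7 -0.6]
d [-0.0005 -0.0004  0.0354] wz -0.02
```

```bash
python3 -m pendant '[{"x":-0.0003,"y":-0.0003,"z":0.004,"wx":0,"wy":0,"wz":0},{"x":-0.0003,"y":-0.0003,"z":0.007,"wx":0,"wy":0,"wz":0},{"x":-0.0003,"y":-0.0003,"z":0.01,"wx":0,"wy":0,"wz":0},{"x":-0.0003,"y":-0.0003,"z":0.013,"wx":0,"wy":0,"wz":0},{"x":-0.0003,"y":-0.0003,"z":0.013,"wx":0,"wy":0,"wz":0}]' >/dev/null; python3 go.py .596 .0752 .0515 3.7;python3 -m pendant '[{"x":0,"y":0,"z":0.004,"wx":0,"wy":0,"wz":0},{"x":0,"y":0,"z":0.008,"wx":0,"wy":0,"wz":0},{"x":0,"y":0,"z":0.012,"wx":0,"wy":0,"wz":0},{"x":0,"y":0,"z":0.012,"wx":0,"wy":0,"wz":0}]' >/dev/null; python3 go.py .596 .0752 .0515 3.7
```

```text
t 14.45 pos [0.5962 0.0747 0.0737] yaw 3.63 j6 71.1 w 0.0489 tilt [-0.0013 -0.0003] F [-1.  -0.3 -0.2]
d [-0.0001 -0.0005  0.0222] wz -0.07
t 14.78 pos [0.5959 0.0747 0.0614] yaw 3.62 j6 71.1 w 0.0485 tilt [-0.002  -0.0005] F [-0.7  0.4 -1.4]
d [ 0.0001 -0.0005  0.0099] wz -0.08
```

```bash
python3 -m pendant '[{"x":0,"y":-0.0004,"z":0.004,"wx":0,"wy":0,"wz":0},{"x":0,"y":-0.0004,"z":0.007,"wx":0,"wy":0,"wz":0},{"x":0,"y":-0.0004,"z":0.009,"wx":0,"wy":0,"wz":0},{"x":0,"y":-0.0004,"z":0.0095,"wx":0,"wy":0,"wz":0},{"x":0,"y":-0.0004,"z":0.0095,"wx":0,"wy":0,"wz":0}]' >/dev/null; python3 go.py .596 .0752 .0515 3.7;python3 -m pendant '[{"x":0,"y":0,"z":0.001,"wx":0,"wy":0,"wz":0},{"x":0,"y":0,"z":0.0015,"wx":0,"wy":0,"wz":0},{"x":0,"y":0,"z":0.0015,"wx":0,"wy":0,"wz":0}]' >/dev/null; python3 go.py .596 .0752 .0515 3.7
```

```text
t 15.2 pos [0.5965 0.0753 0.0528] yaw 3.64 j6 71.0 w 0.0482 tilt [-0.0003 -0.0002] F [ 0.5  0.3 -1.1]
d [-0.0005  0.      0.0013] wz -0.06
t 15.45 pos [0.5967 0.0753 0.0516] yaw 3.64 j6 71.0 w 0.0481 tilt [0.0003 0.0001] F [ 0.5 -0.7  0.2]
d [-0.0007  0.0001  0.0001] wz -0.06
```

```bash
python3 -m pendant '[{"x":0,"y":0,"z":0.001,"wx":0,"wy":0,"wz":0},{"x":0,"y":0,"z":0.001,"wx":0,"wy":0,"wz":0},{"x":0,"y":0,"z":0.001,"wx":0,"wy":0,"wz":0}]'; python3 go.py .596 .0752 .0515 3.7
```

```text
t: 15.7
eef_pos: [0.5968, 0.0753, 0.0515]
ee_rot: [[0.998, 0.064, 0.001], [0.064, -0.998, -0.0], [0.001, 0.0, -1.0]]
contact_force: [-1.8, 0.8, 5.5]
width: 0.0486
gripper_force: 20.0
t 15.7 pos [0.5968 0.0753 0.0515] yaw 3.66 j6 71.0 w 0.0486 tilt [ 0.0006 -0.    ] F [-1.8  0.8  5.5]
d [-0.0008  0.0001 -0.    ] wz -0.04
```

```bash
python3 -m pendant '[{"x":0,"y":0,"z":0,"wx":0,"wy":0,"wz":0},{"x":0,"y":0,"z":0,"wx":0,"wy":0,"wz":0},{"x":0,"y":0,"z":0,"wx":0,"wy":0,"wz":0},{"x":0,"y":0,"z":0,"wx":0,"wy":0,"wz":0}]' 0.7 >/dev/null;python3 -m pendant '[{"x":0,"y":0,"z":-0.015,"wx":0,"wy":0,"wz":0},{"x":0,"y":0,"z":-0.04,"wx":0,"wy":0,"wz":0},{"x":0,"y":-0.01,"z":-0.06,"wx":0,"wy":0,"wz":0},{"x":0.01,"y":-0.045,"z":-0.06,"wx":0,"wy":0,"wz":0},{"x":0.02,"y":-0.085,"z":-0.06,"wx":0,"wy":0,"wz":0}]' >/dev/null;python3 -m pendant '[{"x":0.01,"y":-0.036,"z":0,"wx":0,"wy":0,"wz":0},{"x":0.015,"y":-0.06,"z":0,"wx":0,"wy":0,"wz":0},{"x":0.017,"y":-0.07,"z":0,"wx":0,"wy":0,"wz":0},{"x":0.017,"y":-0.07,"z":0,"wx":0,"wy":0,"wz":0}]' >/dev/null
python3 - <<'E'
from h import *
c=camera("top"); s=camera("scene")
for q,b in((c,(172,142,208,172)),(s,(345,246,380,264))):
    p,e=light(q,b); print("jar",p,e,ray(q,*p,.075))
p,e=light(c,(221,195,256,228)); print(p,e,ray(c,*p,.058))
cv2.imwrite("pics/e.png",cv2.resize(np.hstack([c["frame"][180:240,210:270],s["frame"][180:240,290:350]]),None,fx=6,fy=6,interpolation=cv2.INTER_CUBIC))
E
python3 go.py .625 .2333 .005 3.7
```

```text
jar [189.57041168 158.27662086] [15.96374607 21.01764679] [0.73584042 0.20868414 0.075     ]
jar [361.87941551 257.36534309] [14.78620815 20.7286644 ] [0.74152975 0.21047526 0.075     ]
[237.3080349  209.78141403] [17.9920311  18.66602516] [0.59465832 0.07358667 0.058     ]
t 16.88 pos [0.6231 0.2317 0.1099] yaw 3.64 j6 59.3 w 0.0607 tilt [-0.0014 -0.0008] F [-1.  -0.5  0.1]
d [ 0.0021 -0.0016  0.1049] wz -0.06
```

View pics/e.png

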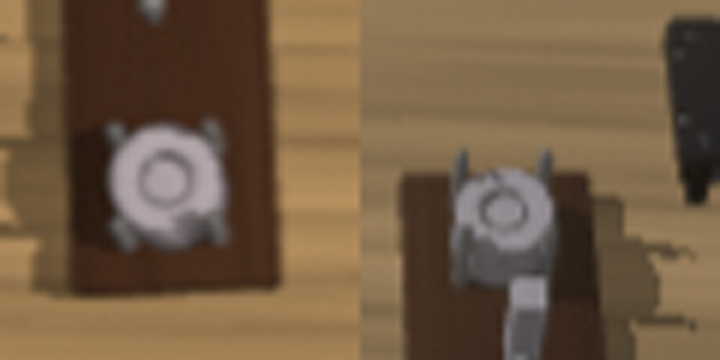

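Left half (top view): the ring is seated flat around the boss at crop (167,180). The right half (scene view) shows the same at (503,210). The jar is at about (0.739,0.21), which leaves enough clearance. I'll descend on the disc now.

```bash
python3 -m pendant '[{"x":0.002,"y":-0.0015,"z":0.035,"wx":0,"wy":0,"wz":0},{"x":0.002,"y":-0.0015,"z":0.065,"wx":0,"wy":0,"wz":0},{"x":0.002,"y":-0.0015,"z":0.09,"wx":0,"wy":0,"wz":0},{"x":0.002,"y":-0.0015,"z":0.103,"wx":0,"wy":0,"wz":0},{"x":0.002,"y":-0.0015,"z":0.105,"wx":0,"wy":0,"wz":0}]' 0.8 >/dev/null;python3 -m pendant '[{"x":0,"y":0,"z":0,"wx":0,"wy":0,"wz":0},{"x":0,"y":0,"z":0,"wx":0,"wy":0,"wz":0},{"x":0,"y":0,"z":0,"wx":0,"wy":0,"wz":0},{"x":0,"y":0,"z":0,"wx":0,"wy":0,"wz":0},{"x":0,"y":0,"z":0,"wx":0,"wy":0,"wz":0}]' 0 20; python3 go.py .5 .22 .005 3.7
```

```text
t: 17.72
eef_pos: [0.6266, 0.2344, 0.0074]
ee_rot: [[0.998, 0.064, 0.003], [0.064, -0.998, 0.001], [0.003, -0.001, -1.0]]
contact_force: [0.5, -0.3, 4.4]
width: 0.0486
gripper_force: 20.0
t 17.72 pos [0.6266 0.2344 0.0074] yaw 3.66 j6 59.3 w 0.0486 tilt [0.0028 0.0014] F [ 0.5 -0.3  4.4]
d [-0.1273  0.0063  0.002 ] wz -0.04
```

```bash
python3 -m pendant '[{"x":0,"y":0,"z":0,"wx":0,"wy":0,"wz":0},{"x":-0.01,"y":0,"z":-0.015,"wx":0,"wy":0,"wz":0},{"x":-0.04,"y":0.003,"z":-0.015,"wx":0,"wy":0,"wz":0},{"x":-0.075,"y":0.006,"z":-0.015,"wx":0,"wy":0,"wz":0},{"x":-0.11,"y":0.006,"z":-0.015,"wx":0,"wy":0,"wz":0}]' >/dev/null;python3 -m pendant '[{"x":-0.017,"y":0,"z":0,"wx":0,"wy":0,"wz":0},{"x":-0.017,"y":0,"z":0.004,"wx":0,"wy":0,"wz":0},{"x":-0.017,"y":0,"z":0.008,"wx":0,"wy":0,"wz":0},{"x":-0.017,"y":0,"z":0.012,"wx":0,"wy":0,"wz":0},{"x":-0.017,"y":0,"z":0.012,"wx":0,"wy":0,"wz":0}]'; python3 go.py .5 .22 .005 3.7
```

```text
t: 18.55
eef_pos: [0.4999, 0.22, 0.0075]
ee_rot: [[0.998, 0.063, -0.001], [0.063, -0.998, -0.0], [-0.001, 0.0, -1.0]]
contact_force: [-0.5, -0.6, -1.6]
width: 0.0488
gripper_force: 20.0
t 18.55 pos [0.4999 0.22   0.0075] yaw 3.61 j6 52.8 w 0.0488 tilt [-0.0005 -0.0004] F [-0.5 -0.6 -1.6]
d [ 0.0001 -0.      0.0025] wz -0.09
```

```bash
python3 -m pendant '[{"x":0,"y":0,"z":0.001,"wx":0,"wy":0,"wz":0},{"x":0,"y":0,"z":0.002,"wx":0,"wy":0,"wz":0},{"x":0,"y":0,"z":0.003,"wx":0,"wy":0,"wz":0},{"x":0,"y":0,"z":0.003,"wx":0,"wy":0,"wz":0}]';python3 -m pendant '[{"x":0,"y":0,"z":0,"wx":0,"wy":0,"wz":0},{"x":0,"y":0,"z":0,"wx":0,"wy":0,"wz":0},{"x":0,"y":0,"z":0,"wx":0,"wy":0,"wz":0},{"x":0,"y":0,"z":0,"wx":0,"wy":0,"wz":0}]' 0.75;  python3 go.py .5 .22 .005 -86.3
```

```text
t: 18.88
eef_pos: [0.5001, 0.22, 0.0072]
ee_rot: [[0.998, 0.064, 0.001], [0.064, -0.998, -0.0], [0.001, 0.0, -1.0]]
contact_force: [-3.3, -0.1, 12.4]
width: 0.0487
gripper_force: 20.0
t: 19.22
eef_pos: [0.4995, 0.2199, 0.0052]
ee_rot: [[0.998, 0.063, -0.0], [0.063, -0.998, -0.0], [-0.0, 0.0, -1.0]]
contact_force: [-0.7, 0.8, -0.2]
width: 0.0634
gripper_force: 0.0
t 19.22 pos [0.4995 0.2199 0.0052] yaw 3.62 j6 52.8 w 0.0634 tilt [-0.0001 -0.0001] F [-0.7  0.8 -0.2]
d [ 0.0005 -0.0001  0.0002] wz 89.92
```

```bash
python3 -m pendant '[{"x":0,"y":0,"z":0,"wx":0,"wy":0,"wz":7},{"x":0,"y":0,"z":0,"wx":0,"wy":0,"wz":14},{"x":0,"y":0,"z":0,"wx":0,"wy":0,"wz":21},{"x":0,"y":0,"z":0,"wx":0,"wy":0,"wz":28},{"x":0,"y":0,"z":0,"wx":0,"wy":0,"wz":35}]' >/dev/null && python3 -m pendant '[{"x":0,"y":0,"z":0,"wx":0,"wy":0,"wz":7},{"x":0,"y":0,"z":0,"wx":0,"wy":0,"wz":14},{"x":0,"y":0,"z":0,"wx":0,"wy":0,"wz":21},{"x":0,"y":0,"z":0,"wx":0,"wy":0,"wz":28},{"x":0,"y":0,"z":0,"wx":0,"wy":0,"wz":35}]' >/dev/null; python3 -m pendant '[{"x":0,"y":0,"z":0,"wx":0,"wy":0,"wz":7},{"x":0,"y":0,"z":0,"wx":0,"wy":0,"wz":14},{"x":0,"y":0,"z":0,"wx":0,"wy":0,"wz":20},{"x":0,"y":0,"z":0,"wx":0,"wy":0,"wz":20},{"x":0,"y":0,"z":0,"wx":0,"wy":0,"wz":20}]' >/dev/null; python3 go.py .5 .22 .005 -86.3
python3 -m pendant '[{"x":0,"y":0,"z":0,"wx":0,"wy":0,"wz":0},{"x":0,"y":0,"z":0,"wx":0,"wy":0,"wz":0},{"x":0,"y":0,"z":0,"wx":0,"wy":0,"wz":0},{"x":0,"y":0,"z":0,"wx":0,"wy":0,"wz":0},{"x":0,"y":0,"z":0,"wx":0,"wy":0,"wz":0}]' 0 20;python3 go.py .596 .0752 .12 3.7
```

```text
t 20.47 pos [0.4993 0.2198 0.0052] yaw -86.21 j6 -37.0 w 0.0654 tilt [-0.0003 -0.0003] F [-0.4  0.3 -0.2]
d [-0.0001 -0.0007  0.0002] wz 0.09
t: 20.88
eef_pos: [0.4992, 0.2199, 0.0054]
ee_rot: [[0.064, -0.998, -0.0], [-0.998, -0.064, -0.0], [0.0, 0.0, -1.0]]
contact_force: [0.4, -0.4, -0.3]
width: 0.0489
gripper_force: 20.0
t 20.88 pos [0.4992 0.2199 0.0054] yaw -86.33 j6 -37.1 w 0.0489 tilt [-0.0001 -0.0001] F [ 0.4 -0.4 -0.3]
d [ 0.1506 -0.0874 -0.1146] wz -90.03
```

```bash
python3 -m pendant '[{"x":0,"y":0,"z":-0.02,"wx":0,"wy":0,"wz":-5},{"x":0.01,"y":-0.006,"z":-0.05,"wx":0,"wy":0,"wz":-12},{"x":0.02,"y":-0.012,"z":-0.08,"wx":0,"wy":0,"wz":-19},{"x":0.03,"y":-0.018,"z":-0.1,"wx":0,"wy":0,"wz":-26},{"x":0.04,"y":-0.023,"z":-0.105,"wx":0,"wy":0,"wz":-33}]' >/dev/null; python3 go.py .596 .0752 .11 3.7
```

```text
t 21.3 pos [0.5272 0.1823 0.1149] yaw -52.93 j6 1.3 w 0.0488 tilt [0.0072 0.0039] F [ 0.7 -0.2  0.2]
d [0.1269 0.0098 0.0049] wz -56.63
```

```bash
python3 -m pendant '[{"x":0.02,"y":0.002,"z":0,"wx":0,"wy":0,"wz":-7},{"x":0.04,"y":0.004,"z":0,"wx":0,"wy":0,"wz":-14},{"x":0.06,"y":0.005,"z":0,"wx":0,"wy":0,"wz":-21},{"x":0.08,"y":0.007,"z":0,"wx":0,"wy":0,"wz":-28},{"x":0.1,"y":0.008,"z":0,"wx":0,"wy":0,"wz":-35}]' >/dev/null; python3 -m pendant '[{"x":0.005,"y":0.002,"z":0,"wx":0,"wy":0,"wz":-7},{"x":0.01,"y":0.008,"z":0,"wx":0,"wy":0,"wz":-14},{"x":0.019,"y":0.016,"z":0,"wx":0,"wy":0,"wz":-20},{"x":0.019,"y":0.016,"z":0,"wx":0,"wy":0,"wz":-21},{"x":0.019,"y":0.016,"z":0,"wx":0,"wy":0,"wz":-21}]'>/dev/null; python3 go.py .596 .0752 .11 3.7
```

```text
t 22.13 pos [0.5909 0.0749 0.1102] yaw 2.5 j6 69.7 w 0.0491 tilt [-0.0005 -0.    ] F [ 0.   0.7 -0.9]
d [ 0.0052 -0.0001  0.0002] wz -1.2
```

```bash
python3 -m pendant '[{"x":0.003,"y":0,"z":0.007,"wx":0,"wy":0,"wz":-1.2},{"x":0.0055,"y":0,"z":0.014,"wx":0,"wy":0,"wz":-1.2},{"x":0.0055,"y":0,"z":0.02,"wx":0,"wy":0,"wz":-1.2},{"x":0.0055,"y":0,"z":0.02,"wx":0,"wy":0,"wz":-1.2},{"x":0.0055,"y":0,"z":0.02,"wx":0,"wy":0,"wz":-1.2}]' >/dev/null; python3 go.py .5962 .0752 .0634 3.7
```

```text
t 22.55 pos [0.5959 0.0756 0.0895] yaw 3.85 j6 71.2 w 0.0485 tilt [-0.0019 -0.0007] F [ 0.8  0.  -1.4]
d [0.0003 0.0004 0.0261] wz 0.15
```

```bash
python3 -m pendant '[{"x":0.0003,"y":0.0004,"z":0.003,"wx":0,"wy":0,"wz":0.1},{"x":0.0003,"y":0.0004,"z":0.006,"wx":0,"wy":0,"wz":0.1},{"x":0.0003,"y":0.0004,"z":0.009,"wx":0,"wy":0,"wz":0.1},{"x":0.0003,"y":0.0004,"z":0.012,"wx":0,"wy":0,"wz":0.1},{"x":0.0003,"y":0.0004,"z":0.012,"wx":0,"wy":0,"wz":0.1}]' >/dev/null; python3 go.py .5962 .0752 .0634 3.7;python3 -m pendant '[{"x":0,"y":0,"z":0.003,"wx":0,"wy":0,"wz":0},{"x":0,"y":0,"z":0.006,"wx":0,"wy":0,"wz":0},{"x":0,"y":0,"z":0.009,"wx":0,"wy":0,"wz":0},{"x":0,"y":0,"z":0.011,"wx":0,"wy":0,"wz":0},{"x":0,"y":0,"z":0.011,"wx":0,"wy":0,"wz":0}]' >/dev/null; python3 go.py .5962 .0752 .0634 3.7
```

```text
t 22.97 pos [0.5963 0.075  0.0777] yaw 3.73 j6 71.2 w 0.0487 tilt [-0.0014 -0.0003] F [-0.6 -0.5  0.2]
d [-0.     -0.0002  0.0143] wz 0.03
t 23.38 pos [0.5964 0.075  0.0668] yaw 3.73 j6 71.2 w 0.0487 tilt [-0.0011 -0.0003] F [ 0.2 -0.6  0. ]
d [-0.0002 -0.0002  0.0034] wz 0.03
```

```bash
python3 -m pendant '[{"x":0,"y":0,"z":0.0015,"wx":0,"wy":0,"wz":0},{"x":0,"y":0,"z":0.003,"wx":0,"wy":0,"wz":0},{"x":0,"y":0,"z":0.0035,"wx":0,"wy":0,"wz":0},{"x":0,"y":0,"z":0.004,"wx":0,"wy":0,"wz":0},{"x":0,"y":0,"z":0.0045,"wx":0,"wy":0,"wz":0}]' >/dev/null; python3 go.py .5962 .0752 .0634 3.7
```

```text
t 23.8 pos [0.5968 0.0751 0.0634] yaw 3.75 j6 71.2 w 0.0487 tilt [ 0.0001 -0.0002] F [-1.8 -0.7  4.5]
d [-0.0006 -0.0001  0.    ] wz 0.05
```

```bash
python3 -m pendant '[{"x":0,"y":0,"z":0,"wx":0,"wy":0,"wz":0},{"x":0,"y":0,"z":0,"wx":0,"wy":0,"wz":0},{"x":0,"y":0,"z":0,"wx":0,"wy":0,"wz":0},{"x":0,"y":0,"z":0,"wx":0,"wy":0,"wz":0}]' 0.75 >/dev/null; python3 -m pendant '[{"x":0,"y":0,"z":-0.015,"wx":0,"wy":0,"wz":0},{"x":0,"y":0,"z":-0.04,"wx":0,"wy":0,"wz":0},{"x":0,"y":0,"z":-0.075,"wx":0,"wy":0,"wz":0},{"x":-0.02,"y":0,"z":-0.11,"wx":0,"wy":0,"wz":0},{"x":-0.06,"y":0,"z":-0.12,"wx":0,"wy":0,"wz":0}]' >/dev/null; python3 -m pendant '[{"x":-0.04,"y":0,"z":0,"wx":0,"wy":0,"wz":0},{"x":-0.07,"y":0,"z":0,"wx":0,"wy":0,"wz":0},{"x":-0.07,"y":0,"z":0,"wx":0,"wy":0,"wz":0}]' >/dev/null
python3 - <<'E'
from h import *
c=camera("top"); s=camera("scene")
for q in(c,s):
    X=(.5965,.0752,.068);u,v=pix(q,X).astype(int); 
    try:
        p,e=light(q,(u-16,v-15,u+17,v+16)); print(p,e,ray(q,*p,.068))
    except Exception as x: print(x)
    G=pix(q,(.6963,.0816,.148));print("grip top pred",G)
cv2.imwrite("pics/f.png",cv2.resize(np.hstack([c["frame"][155:235,205:275],s["frame"][175:255,285:355]]),None,fx=5.5,fy=5.5,interpolation=cv2.INTER_CUBIC))
E
python3 go.py .6963 .0816 .165 3.7
```

```text
[237.30648041 209.06521606] [17.91492462 19.71355247] [0.59471069 0.07270959 0.068     ]
grip top pred [232.2380364 164.5413318]
[313.21107101 213.35011864] [14.47805595 17.95259666] [0.59976461 0.07339212 0.068     ]
grip top pred [317.86581309 228.48749252]
t 24.9 pos [0.4667 0.0667 0.1838] yaw 3.8 j6 65.8 w 0.0653 tilt [0.0019 0.0007] F [-0.1  0.5  0.4]
d [0.2301 0.0003 0.0193] wz 0.1
```

View pics/f.png

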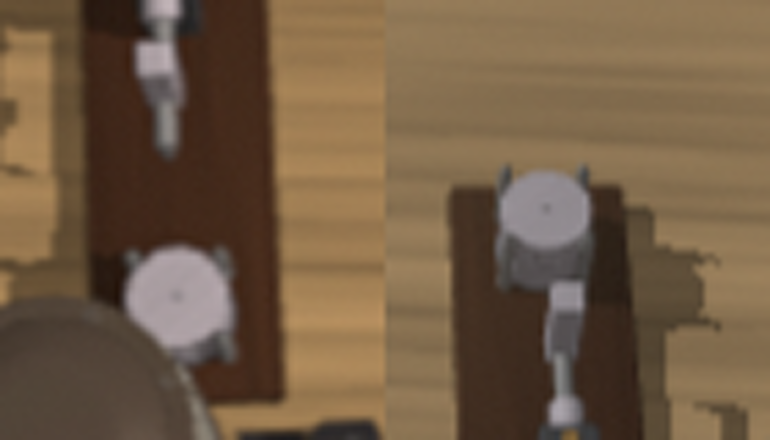

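Left half: the disc is seated flat with its dot at crop (177,295), and the grip top is at (155,58), which is about pixel (233,165.5) against a prediction of (232,164.5). Right half: the grip top is at (566,295), about pixel (318,228.6), and it matches its prediction. Next I'll move over the grip.

```bash
python3 -m pendant '[{"x":0.04,"y":0,"z":0,"wx":0,"wy":0,"wz":0},{"x":0.08,"y":0,"z":0,"wx":0,"wy":0,"wz":0},{"x":0.12,"y":0,"z":0,"wx":0,"wy":0,"wz":0},{"x":0.16,"y":0,"z":0,"wx":0,"wy":0,"wz":0},{"x":0.195,"y":0,"z":0,"wx":0,"wy":0,"wz":0}]' 0.75 >/dev/null; python3 -m pendant '[{"x":0.02,"y":0,"z":0,"wx":0,"wy":0,"wz":0},{"x":0.03,"y":0,"z":0.004,"wx":0,"wy":0,"wz":0},{"x":0.03,"y":0,"z":0.008,"wx":0,"wy":0,"wz":0},{"x":0.03,"y":0,"z":0.008,"wx":0,"wy":0,"wz":0},{"x":0.03,"y":0,"z":0.008,"wx":0,"wy":0,"wz":0}]' >/dev/null;python3 go.py .6963 .0816 .110 3.7
```

```text
t 25.73 pos [0.6906 0.0811 0.1742] yaw 3.74 j6 73.8 w 0.0653 tilt [-0.002  -0.0005] F [-0.5 -0.2 -0.3]
d [ 0.0059 -0.0001  0.0642] wz 0.04
```

```bash
python3 -m pendant '[{"x":0.005,"y":0,"z":0.02,"wx":0,"wy":0,"wz":0},{"x":0.006,"y":0,"z":0.04,"wx":0,"wy":0,"wz":0},{"x":0.006,"y":0,"z":0.055,"wx":0,"wy":0,"wz":0},{"x":0.006,"y":0,"z":0.064,"wx":0,"wy":0,"wz":0},{"x":0.006,"y":0,"z":0.064,"wx":0,"wy":0,"wz":0}]' >/dev/null; python3 go.py .6963 .0816 .110 3.7; python3 -m pendant '[{"x":0,"y":0,"z":0,"wx":0,"wy":0,"wz":0},{"x":0,"y":0,"z":0,"wx":0,"wy":0,"wz":0},{"x":0,"y":0,"z":0,"wx":0,"wy":0,"wz":0},{"x":0,"y":0,"z":0,"wx":0,"wy":0,"wz":0},{"x":0,"y":0,"z":0,"wx":0,"wy":0,"wz":0}]' 0 45;  python3 -m pendant '[{"x":0,"y":0,"z":0,"wx":0,"wy":0,"wz":0},{"x":0,"y":0,"z":0,"wx":0,"wy":0,"wz":0},{"x":0,"y":0,"z":0,"wx":0,"wy":0,"wz":0},{"x":0,"y":0,"z":0,"wx":0,"wy":0,"wz":0}]';python3 go.py .6963 .0816 .110 3.7
```

```text
t 26.15 pos [0.6956 0.0816 0.1094] yaw 3.75 j6 73.9 w 0.0654 tilt [-0.0039 -0.0008] F [-0.9 -0.   0.4]
d [ 0.0007  0.     -0.0007] wz 0.05
t: 26.57
eef_pos: [0.6979, 0.0818, 0.1119]
ee_rot: [[0.998, 0.065, 0.001], [0.065, -0.998, 0.0], [0.001, -0.0, -1.0]]
contact_force: [-0.1, -0.8, 0.5]
width: 0.0396
gripper_force: 0.0
t: 26.9
eef_pos: [0.6976, 0.0817, 0.111]
ee_rot: [[0.998, 0.065, -0.0], [0.065, -0.998, -0.0], [-0.0, 0.0, -1.0]]
contact_force: [-0.1, -0.1, 0.5]
width: 0.0156
gripper_force: 45.0
t 26.9 pos [0.6976 0.0817 0.111 ] yaw 3.74 j6 73.9 w 0.0156 tilt [-0.0001 -0.    ] F [-0.1 -0.1  0.5]
d [-0.0013  0.0001  0.001 ] wz 0.04
```

```bash
python3 -m pendant '[{"x":-0.006,"y":0,"z":0,"wx":0,"wy":0,"wz":0},{"x":-0.014,"y":0,"z":0,"wx":0,"wy":0,"wz":0},{"x":-0.022,"y":0,"z":0,"wx":0,"wy":0,"wz":0},{"x":-0.03,"y":0,"z":0,"wx":0,"wy":0,"wz":0},{"x":-0.038,"y":0,"z":0,"wx":0,"wy":0,"wz":0}]' >/dev/null; python3 go.py .6277 .0772 .111 3.7;  python3 -m pendant '[{"x":-0.008,"y":0,"z":0,"wx":0,"wy":0,"wz":0},{"x":-0.016,"y":0,"z":0,"wx":0,"wy":0,"wz":0},{"x":-0.023,"y":0,"z":0,"wx":0,"wy":0,"wz":0},{"x":-0.029,"y":0,"z":0,"wx":0,"wy":0,"wz":0},{"x":-0.032,"y":0,"z":0,"wx":0,"wy":0,"wz":0}]' >/dev/null;python3 -m pendant '[{"x":0,"y":0,"z":0,"wx":0,"wy":0,"wz":0},{"x":0,"y":0,"z":0,"wx":0,"wy":0,"wz":0},{"x":0,"y":0,"z":0,"wx":0,"wy":0,"wz":0}]';python3 go.py .6277 .0772 .111 3.7
```

```text
t 27.32 pos [0.6595 0.0793 0.111 ] yaw 3.75 j6 73.0 w 0.0156 tilt [0.0021 0.0004] F [ 5.6 -0.7 -3.7]
d [-0.0319 -0.     -0.0001] wz 0.05
t: 27.98
eef_pos: [0.6286, 0.0773, 0.111]
ee_rot: [[0.998, 0.066, 0.004], [0.066, -0.998, 0.001], [0.004, -0.0, -1.0]]
contact_force: [7.4, -1.5, -5.1]
width: 0.0157
gripper_force: 45.0
t 27.98 pos [0.6286 0.0773 0.111 ] yaw 3.76 j6 72.1 w 0.0157 tilt [0.0037 0.0007] F [ 7.4 -1.5 -5.1]
d [-0.0009  0.0001  0.    ] wz 0.06
```

```bash
python3 -m pendant '[{"x":-0.001,"y":0,"z":0,"wx":0,"wy":0,"wz":0},{"x":-0.001,"y":0,"z":0,"wx":0,"wy":0,"wz":0},{"x":-0.001,"y":0,"z":0,"wx":0,"wy":0,"wz":0},{"x":-0.001,"y":0,"z":0,"wx":0,"wy":0,"wz":0}]'>/dev/null;python3 go.py .6277 .0772 .111 3.7
python3 - <<'E'
from h import *
c=camera("top"); s=camera("scene")
for q in(c,s): print("mouth",pix(q,(.5965+.135*.998,.0752+.135*.064,.098)),"tip",pix(q,(.5965,.0752,.076)))
cv2.imwrite("pics/g.png",cv2.resize(np.hstack([c["frame"][150:230,205:270],s["frame"][190:270,285:350]]),None,fx=6,fy=6,interpolation=cv2.INTER_CUBIC))
E
```

```text
t 28.32 pos [0.6278 0.0773 0.111 ] yaw 3.76 j6 72.1 w 0.0156 tilt [0.0039 0.0008] F [ 7.  -0.8 -5.7]
d [-0.0001  0.0001  0.    ] wz 0.06
mouth [233.6510762  157.74404398] tip [236.14620712 207.83941693]
mouth [317.23662406 248.25591641] tip [314.00622236 211.06182805]
```

View pics/g.png

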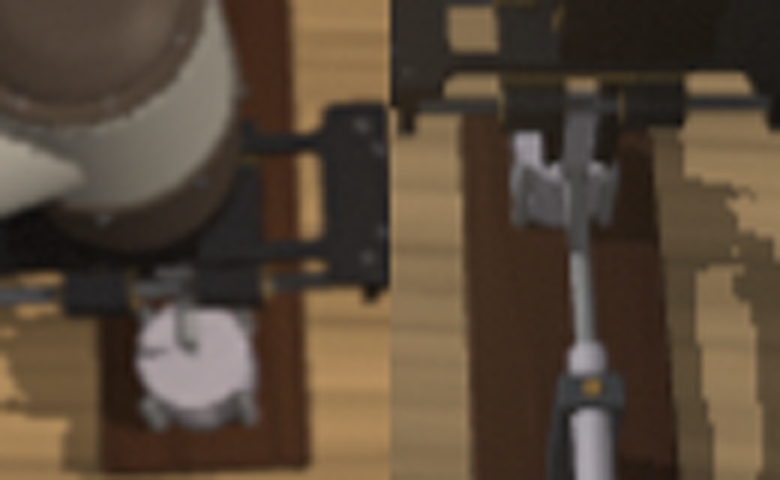

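The tip (left crop (193,347), pixel (237.2,207.8), predicted row 207.8) is over the middle of the disc. The right crop shows the rod out and the sleeve mouth at (588,345). The rod has been pulled 69.9 mm, about 8 N is felt, and everything is still, so I'm handing in.

```bash
python3 -c "
from station import *
print(job_done())"
```

```text
the job is handed in; nothing more can be done
None
```

I handed the job in at about 28 s. Body, ring spacer and disc are stacked in the pocket, and the gripper is holding the pointer rod about 70 mm out (69.9 mm by arm travel), with its tip over the disc. I couldn't make out the dark band in the last picture, and the hand-in returned no verdict.

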